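# Open the parts case by its notch latch

### The arm

A 6-joint arm with a two-finger parallel gripper is mounted at the origin on the work surface. World frame = base frame: x ahead of the robot, y to its left, z up, the work surface at z = 0. Lengths are in mm, angles in rad, forces in N, time in s.
With the tool pointing down it reaches from about 300 to 775 mm from the base axis. Payload 14.6 kg.
Tool frame: the origin (TCP) lies on the centre line of the jaws, within the pads' length; the fingertips stand 22 mm ahead of it and the grasp point (between the pads) lies 3 mm ahead of it (manip.tcp_to_tips is the distance from the TCP to the fingertips, in mm); z points along the fingers, y is the direction in which the jaws open and shut (so a half turn about z gives the same grasp; the last joint's range is limited). The gripper opens to 94 mm and grips with 3 to 60 N. Pads are 16 mm wide; open, the fingers measure 119 mm over their backs; the gripper's body (75 mm by 177 mm) begins 78 mm behind the grasp point.
Start: joints at [1.243, 0.3, 1.521, -0, 1.321, -0.067], TCP at [141.817, 531.392, 227.446] pointing down, gripper open.
Joint ranges: [-3.03, 3.03], [-0.79, 2.21], [0.23, 2.52], [-1.04, 4.18], [0, 3.07], [-2.55, 2.55]. Speed limits (rad/s): [2.22, 2.22, 2.57, 3.14, 3.14, 3.14].

### API

Orientations are given as [roll, pitch, yaw] about the fixed x, y, z axes, in that order (R = Rz(yaw) Ry(pitch) Rx(roll)).
In Python, from cell import manip, vision, workorder gives the robot as it stands.
- The arm moves only by the tool carry_out, never from a script. Its argument "deltas" is a list of rows, each a list of 3 entries, a list of its own where there are three numbers: the shift along the tool's x, y, z in cm, then the turn about the tool's z in degrees, then the opening, from 0 (shut) to 1 (fully open). A call has 1 to 20 rows; each row shifts and turns the commanded pose from where the row before left it, along the tool's axes as they then stand; what a row does not reach is not made up. A row lasts 1/12 s, in which the tool goes at most 41.7 mm and 7.16 degrees, less where a joint would pass 70% of its speed; a pose out of reach is approached as far as the arm can. A call with a gripper value outside its range is refused whole. The fingers move at their own pace and stop on an object; "grip_force" is the grip in N (left out, the last holds). Time passes only in rows, so rows that do not move let the fingers close. It gives the time, the measured TCP pose, the force and the opening at its end, in the units of the state.
- manip.read_state(): the state, without advancing time (a new reading comes with each control period).
- vision.camera(name): name is "side" or "top" or "wrist"; returns (picture, depth): 480x640x3 uint8, red, green, blue; 480x640 float32, mm along the optical axis (not along the pixel's ray), 0 where there is no reading.
- vision.calibration(name): a dict with "mtx" (3x3 intrinsics, pixels), "distortion" ([k1, k2, p1, p2, k3] as OpenCV has them; the pictures are not rectified), "eye" and "orientation" of the camera in the world. Camera axes: x right, y down, z forward; pixel columns grow to the right and rows downward; lengths in mm; the calibration is good to about 2 mm. A picture is of the moment at which its call begins: read the wrist's pose just before it. calibration takes no time and is no camera call; for the wrist camera it gives the pose at the moment of the call.
- workorder.sign_off(): hands the job in, once; it reports no verdict.
The state is a dict: "clock": time; "joints": joint angles; "qd": joint speeds; "effort": joint torques, N m; "eef_pos": TCP position; "eef_rot": TCP orientation; "wrist_force": force on the tool from outside, world axes, zero at the start; "moment": the same for the moment, N m; "finger_gap": finger opening in mm.
Only numpy, scipy, OpenCV 4.12 (cv2) and the standard library are available. Lean on these libraries where they do the work, as an engineer would, in place of code of your own. Each camera call takes 0.05 s, during which the arm holds its last target.

### The job

Open the blue parts case: feel along the flat top of its front edge with a fingertip until you find the release notch, then press down inside the notch so that the latch lets go and the sprung clear lid pops up, and take the hand away clear of everything. Work gently, without leaning hard on the case, leave the lifting of the lid to its spring, and leave the other things on the bench where they are.

Things in the scene. Friction and masses are not known exactly. Their poses are not given: they have to be found in the camera images.
- case: blue plastic parts case, fixed on the bench: 205 mm in x (front to back, -105 to +100), 290 mm in y, 64 mm high. Origin: on its underside; x points from the front edge to the hinge at the back, y along the front edge (0 in the middle), z up. The front edge is a rigid flat-topped rail, x -105 to -67 mm, top at z 64 mm. A folded carrying handle lies against the front face (x to -126 mm, z 8 to 18 mm)
- case_edge (a point): middle of the rail's flat top (case x -86, y 0, z 64 mm), axes as the case's. NOT the notch: that is a cut in the rail, 50 mm along y, 33 mm deep in x (case x -105 to -72 mm), open to the front; its centre lies anywhere from y -40 to +40 mm, differs at every start and must be felt (or seen)
- latch (a joint): tilt of the latch paddle in rad. The paddle is the floor of the notch, 16 mm below the rail's top, hinged at its back: 0 at rest, 0.42 pressed to its stop (11 mm down in mid-notch, case x -88 mm), by some 3 to 8 N. It lets the lid go at about 0.2 to 0.25 (5 to 7 mm down in mid-notch) and springs back to 0 when left
- lid (a joint): opening angle of the clear lid in rad: 0 shut and latched (its top flush with the rail), about 0.40 to 0.45 sprung open (0.60 is its stop, reached only by hand), where it stays by itself with its front edge some 65 mm higher than shut. It is 160 mm deep in x, hinged along the back of the case
- reel: bystander: standing metal solder reel, diameter 56 mm, 45 mm high; origin: centre of its underside
- cutters: bystander: red-handled side cutters lying flat, 110 mm long in x, 55 mm in y, 14 mm high; origin: on the bench under it, 14 mm from the joint pin towards the handles
- driver: bystander: yellow-handled screwdriver lying along its x, 170 mm long, 26 mm high; origin: under the middle of its length
- meter: bystander: black multimeter lying on its back, 150 mm in x, 74 mm in y, 44 mm high with its dial; origin: centre of its underside
- board: bystander: green circuit board on 8 mm feet with a black knob, 90 mm in x, 60 mm in y, 26 mm high; origin: centre, on the bench
- flux: bystander: small amber jar with white cap, diameter 44 mm, 35 mm high; origin: centre of its underside

How it is judged (in metres and radians):
On the way, in this order (a step that is already met when the one before it is completed fails the run):
1. a fingertip rests on the front edge of the case for 0.3 s, the latch not yet pressed (contact force between the fingers and case above 0.3 N and value of joint latch below 0.06 rad and value of joint lid below 0.05 rad and x of the grasp point in the frame of case between -0.135 and -0.04 m and z of the grasp point in the frame of case above 0.055 m), for 0.3 s.
2. a finger presses the latch paddle inside the notch down (0.15 rad or more) (value of joint latch above 0.15 rad and contact force between the fingers and case above 0.5 N).
At the end, for the whole second after the job is handed in: the lid stands open by itself at 0.3 rad or more and at rest, the latch has sprung back (under 0.05 rad), and every bystander is within 20 mm of where it started (value of joint lid above 0.3 rad and velocity of joint lid between -0.05 and 0.05 rad/s and value of joint latch below 0.05 rad and distance of each of reel, cutters, driver, meter, board, flux from where it was at the start of the episode below 0.02 m); the robot touches nothing.
It fails at once if the case is leaned on hard (more than 45 N) (contact force between any of the fingers, the arm and case above 45 N).
It fails at once if the lid is lifted by hand past where its spring leaves it (0.54 rad) (value of joint lid above 0.54 rad).
It fails at once if a bystander is pushed away or picked up (moved more than 20 mm) (distance of any of reel, cutters, driver, meter, board, flux from where it was at the start of the episode above 0.02 m).
It also fails if it takes over 48 s, if anything falls off the work surface, if the arm or the gripper's body presses on something with over 40 N, if the wrist force passes 120 N, or if a joint passes its speed limit or range.

## Working session

There is one attempt and no reset: what is moved stays moved. The work goes in short steps, Python scripts to look and compute and a tool call to move; the robot and the scene stay as the last step left them, time stands still between calls to the robot, and variables do not carry over. Pictures are saved under pics/ and viewed, and the job is handed in when it is done.

Besides the shell and the picture viewer there is one more tool, called after "Request:" by a JSON object that holds its "name" and its "arguments". carry_out: Moves the arm, as the interface text tells. Its arguments: {"type":"object","properties":{"deltas":{"type":"array","items":{"type":"array"}},"grip_force":{"type":"number"}},"required":["deltas"]}

```bash
mkdir -p pics; python3 - <<'E'
from cell import manip, vision, workorder
import cv2,numpy as np
s=manip.read_state();print(s)
for n in ["top","side","wrist"]:
    p,d=vision.camera(n);cv2.imwrite(f"pics/{n}0.png",p[:,:,::-1]);np.save(f"pics/{n}0.npy",d)
    print(n,vision.calibration(n))
E
```

```text
{'clock': 0.0, 'joints': array([ 1.24337706e+00,  3.00477464e-01,  1.52161533e+00, -1.47425417e-05,
        1.32068967e+00, -6.65953039e-02]), 'qd': array([ 0.00152232, -0.00109036, -0.00071591, -0.00114824,  0.00033831,
       -0.00102217]), 'effort': array([-3.41002451e-03, -5.31813097e+01, -3.52733731e+01,  7.07258773e-02,
        2.44798616e-02, -1.35742207e-04]), 'eef_pos': array([141.75572211, 531.1604903 , 226.86833541]), 'eef_rot': array([-3.14040453e+00, -6.49292615e-05,  2.88077231e+00]), 'wrist_force': array([-0.37755933,  0.12838783,  0.14578169]), 'moment': array([-0.01791395,  0.00818271, -0.00767972]), 'finger_gap': 94.08965848382687}
top {'mtx': array([[439.20843403,   0.        , 320.29952509],
       [  0.        , 439.20843403, 239.52879415],
       [  0.        ,   0.        ,   1.        ]]), 'distortion': array([-0.1099258,  0.       ,  0.       ,  0.       ,  0.       ]), 'eye': array([525.60421963,  17.60140741, 946.07025865]), 'orientation': array([-3.06677009,  0.04005579, -1.59607952])}
side {'mtx': array([[448.56109425,   0.        , 320.51507805],
       [  0.        , 448.56109425, 239.47402833],
       [  0.        ,   0.        ,   1.        ]]), 'distortion': array([-0.03065806,  0.        ,  0.        ,  0.        ,  0.        ]), 'eye': array([ 525.44467376, -629.03836693,  539.42970958]), 'orientation': array([-2.1802903 , -0.02342856, -0.08553036])}
wrist {'mtx': array([[375.72683764,   0.        , 323.01176669],
       [  0.        , 375.72683764, 243.99772367],
       [  0.        ,   0.        ,   1.        ]]), 'distortion': array([-0.02959054,  0.        ,  0.        ,  0.        ,  0.        ]), 'eye': array([ 78.33241121, 549.11514033, 385.04175204]), 'orientation': array([2.90875498e+00, 7.64114258e-04, 1.31095861e+00])}
```

View pics/top0.png

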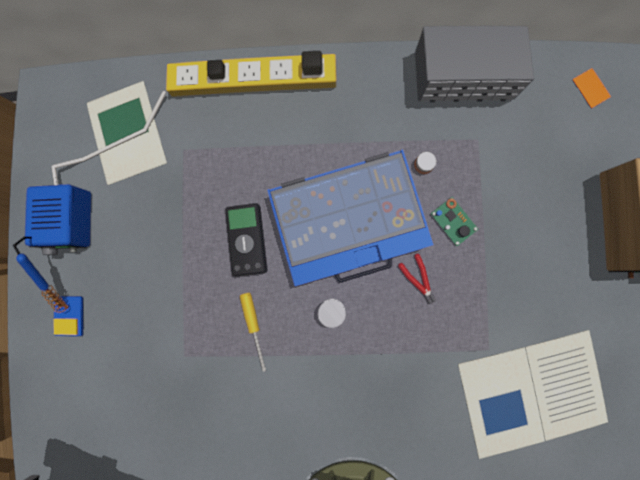

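View pics/side0.png

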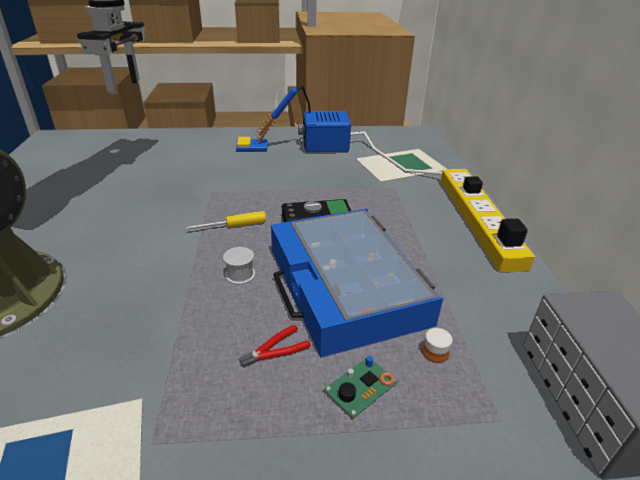

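View pics/wrist0.png

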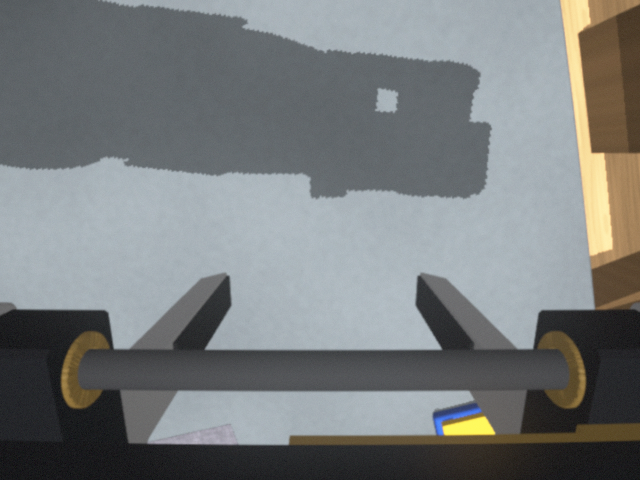

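The top view shows the case around (350,220), with its front edge towards the robot. The notch seems to be near (368,256), above the handle. Next I'll measure it with depth and enlarge the picture.

```bash
cat > h.py <<'E'
import cv2,numpy as np
from scipy.spatial.transform import Rotation as Ro
from cell import manip, vision, workorder
def pts(n,d,cal=None):
    c=cal or vision.calibration(n)
    v,u=np.mgrid[:480,:640]
    xy=cv2.undistortPoints(np.stack([u,v],-1).reshape(-1,1,2).astype(float),c["mtx"],c["distortion"]).reshape(480,640,2)
    P=np.concatenate([xy*d[...,None],d[...,None]],-1)
    R=Ro.from_euler('xyz',c["orientation"]).as_matrix()
    return P@R.T+c["eye"]
E
python3 - <<'E'
from h import *
for n in ["top","side"]:
    p=cv2.imread(f"pics/{n}0.png");d=np.load(f"pics/{n}0.npy")
    W=pts(n,d)
    hsv=cv2.cvtColor(p,cv2.COLOR_BGR2HSV)
    blue=(hsv[...,0]>105)&(hsv[...,0]<122)&(hsv[...,1]>150)&(d>0)&(W[...,0]>350)&(W[...,0]<800)&(abs(W[...,1])<220)
    z=W[...,2]
    print(n,blue.sum(),np.histogram(z[blue],bins=range(-10,90,5)))
    top=blue&(z>57)&(z<71)
    # fused hull incl. lid
    allt=(d>0)&(z>57)&(z<71)&(W[...,0]>350)&(W[...,0]<800)&(abs(W[...,1])<220)
    lab=cv2.connectedComponents(allt.astype(np.uint8))[1]
    c=cv2.connectedComponentsWithStats(allt.astype(np.uint8))
    i=1+np.argmax(c[2][1:,4]); m=c[1]==i
    r=cv2.minAreaRect(W[m][:,:2].astype(np.float32));print(r,cv2.boxPoints(r).round(1).tolist(), 'zmed',np.median(z[m]))
    np.save(f"pics/{n}W.npy",W)
p=cv2.imread("pics/top0.png")[140:300,255:450]
cv2.imwrite("pics/topz.png",cv2.resize(p,None,fx=3.5,fy=3.5,interpolation=cv2.INTER_CUBIC))
p=cv2.imread("pics/side0.png")[200:360,220:450]
cv2.imwrite("pics/sidez.png",cv2.resize(p,None,fx=3.4,fy=3.4,interpolation=cv2.INTER_CUBIC))
E
```

```text
top 2877 (array([   0,    0,    4,    1,    0,    3,   15,   10,    0,    1,   12,
        326,   40,   44, 1816,  605,    0,    0,    0]), array([-10,  -5,   0,   5,  10,  15,  20,  25,  30,  35,  40,  45,  50,
        55,  60,  65,  70,  75,  80,  85]))
((639.90234375, -7.6988067626953125), (209.83705139160156, 289.84564208984375), 14.980740547180176) [[501.1000061035156, 105.19999694824219], [576.0, -174.8000030517578], [778.7000122070312, -120.5999984741211], [703.7999877929688, 159.39999389648438]] zmed 64.1611925854935
side 7339 (array([   0,    0,  153,  328,  355,  376,  461,  347,  394,  346,  370,
        625,  415,  429, 2524,  216,    0,    0,    0]), array([-10,  -5,   0,   5,  10,  15,  20,  25,  30,  35,  40,  45,  50,
        55,  60,  65,  70,  75,  80,  85]))
((639.5317993164062, -8.103286743164062), (209.39332580566406, 294.350341796875), 14.887307167053223) [[500.5, 107.19999694824219], [576.2000122070312, -177.1999969482422], [778.5, -123.4000015258789], [702.9000244140625, 161.0]] zmed 63.92329101334377
```

View pics/topz.png

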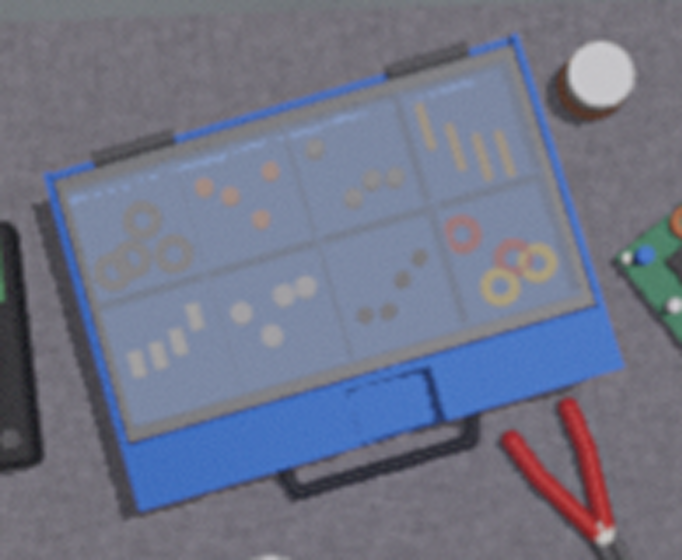

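View pics/sidez.png

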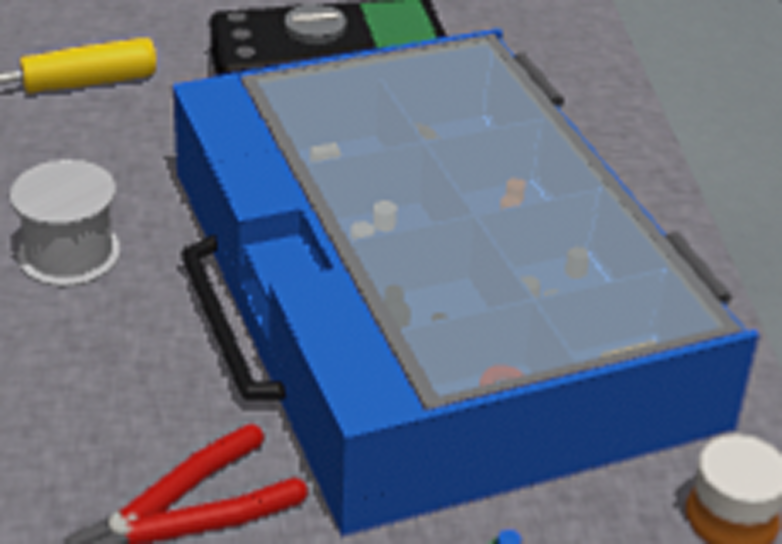

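```bash
python3 - <<'E'
from h import *
yaw=np.radians(14.95)
ex=np.array([np.cos(yaw),np.sin(yaw)]);ey=np.array([-np.sin(yaw),np.cos(yaw)])
fm=np.array([538.4,-34.9]);o=fm+105*ex;print("origin",o)
for n in ["top","side"]:
    W=np.load(f"pics/{n}W.npy");q=W[...,:2]-o;cx=q@ex;cy=q@ey;z=W[...,2]
    m=(z>40)&(z<54)&(cx>-103)&(cx<-66)&(abs(cy)<100)
    print(n,m.sum(),[np.percentile(a[m],[1,5,50,95,99]).round(1) for a in (cx,cy,z)])
    # rail top along cx -88
    t=(z>60)&(z<68)&(cx>-100)&(cx<-78)
    h=np.histogram(cy[t],bins=range(-150,155,5));print(h[0])
    t=(z>60)&(z<68);print('front',np.percentile(cx[t&(cx>-130)&(cx<-80)],[0.5,2]), np.percentile(cy[t&(cx>-100)&(cx<50)&(abs(cy)<160)],[0.1,.5,99.5,99.9]))
print(manip.tcp_to_tips)
E
```

```text
origin [639.84588867  -7.81251818]
top 378 [array([-102.5, -101.3,  -87.1,  -73. ,  -71.7]), array([-38.5, -36.4, -14. ,   8.2,  10.3]), array([43.4, 45.5, 48. , 50.6, 51.6])]
[ 0 25 27 26 28 26 27 25 28 28 26 27 27 26 27 27 26 30 26 27 27 26 12  0
  0  0  0  0  0  0  0  0 17 26 27 28 27 27 26 27 28 28 25 28 28 27 27 27
 27 27 27 28 27 26 29 25 26 28 27  0]
front [-125.07033558 -106.38585942] [-144.49781721 -143.40140034  143.5844367   144.78477041]
side 313 [array([-102.6, -102.2,  -86.4,  -69. ,  -68. ]), array([-23.6, -19.2,  -1.8,  12.9,  13.6]), array([43.3, 46.3, 48.1, 52.3, 53.9])]
[16 50 37 35 32 39 37 28 33 33 37 27 33 30 28 31 31 28 28 28 27 27 12  0
  0  0  0  0  0  0  0  1 32 23 24 17 22 23 20 21 21 21 17 19 21 20 17 16
 24 17 15 16 19 18 16 17 16 17 14  1]
front [-104.87616275 -104.51193043] [-146.14862501 -145.49990306  143.02797762  145.15948099]
22.0
```

The notch shows clearly in the enlarged top view at about (392,408) and in the enlarged side view at (285,240). Both views put it at case y -38 to +12, so its centre is at about -13. Next I'll work out the moves: fingers shut, yaw about 195° so the jaws lie along the rail and the camera points away from the lid.

```bash
cat >> h.py <<'E'
yaw=np.radians(14.95)
ex=np.array([np.cos(yaw),np.sin(yaw)]);ey=np.array([-np.sin(yaw),np.cos(yaw)])
O=np.array([639.9,-7.8])
def go(cx,cy,tipz=None):
    s=manip.read_state();R=Ro.from_euler('xyz',s["eef_rot"]).as_matrix()
    t=np.r_[O+cx*ex+cy*ey, (tipz+22 if tipz is not None else s["eef_pos"][2])]
    print("tool delta mm",(R.T@(t-s["eef_pos"])).round(1),"yaw turn deg (tool)",((np.degrees(s["eef_rot"][2])-194.95+180)%360-180).round(2),'target',t.round(1))
def st():
    s=manip.read_state();p=s["eef_pos"];q=p[:2]-O
    print("t",round(s["clock"],2),"case",(q@ex).round(2),(q@ey).round(2),"tip z",(p[2]-22).round(2),"F",s["wrist_force"].round(2),"rot",np.degrees(s["eef_rot"]).round(2),"gap",round(s["finger_gap"],1),'j6',s["joints"][5].round(2))
E
python3 -c "
from h import *
go(-92,40,140);st()"
```

```text
tool delta mm [-520.6 -403.5   65.4] yaw turn deg (tool) -29.89 target [540.7   7.1 162. ]
t 0.15 case -342.23 649.29 tip z 205.03 F [ 0.33  0.25 -0.35] rot [-179.95   -0.    165.06] gap 94.2 j6 -0.07
```

Request:
{"name": "carry_out", "arguments": {"deltas": [[[-1.5,-1.2,0],0,0],[[-2.6,-2.0,0],0,0],[[-2.6,-2.0,0],0,0],[[-2.6,-2.0,0],0,0],[[-2.6,-2.0,0],0,0],[[-2.6,-2.0,0],0,0],[[-2.6,-2.0,0],0,0],[[-2.6,-2.0,0],0,0],[[-2.6,-2.0,0],0,0],[[-2.6,-2.0,0],0,0],[[-2.6,-2.0,0],0,0],[[-2.6,-2.0,0],0,0],[[-2.6,-2.0,0],0,0],[[-2.6,-2.0,0],0,0],[[-2.6,-2.0,0],0,0],[[-2.6,-2.0,0],0,0],[[-2.6,-2.0,0],0,0],[[-2.6,-2.0,0],0,0],[[-2.6,-2.0,0],0,0],[[-1.5,-1.2,0],0,0]], "grip_force": 20}}

```text
clock: 1.82
eef_pos: [525.2, 29.5, 227.1]
eef_rot: [-3.141, -0.0, 2.879]
wrist_force: [-0.9, 0.9, -0.4]
finger_gap: 0.3
```

Request:
{"name": "carry_out", "arguments": {"deltas": [[[0,0,0],-5,0],[[0,0,0],-5,0],[[0,0,0],-5,0],[[0,0,0],-5,0],[[0,0,0],-5,0],[[0,0,0],-5,0],[[0,0,0],0,0],[[0,0,0],0,0]]}}

```text
clock: 2.48
eef_pos: [523.9, 32.0, 227.3]
eef_rot: [3.142, -0.0, -2.881]
wrist_force: [-0.1, -0.1, 0.8]
finger_gap: 0.5
```

```bash
python3 -c "
from h import *
go(-92,40,100);st()"
```

```text
tool delta mm [ -9.8 -28.4 105.3] yaw turn deg (tool) -0.05 target [540.7   7.1 122. ]
t 2.48 case -101.8 68.37 tip z 205.3 F [-0.12 -0.08  0.76] rot [ 1.800e+02 -2.000e-02 -1.651e+02] gap 0.5 j6 -1.84
```

Request:
{"name": "carry_out", "arguments": {"deltas": [[[-0.3,-1.0,1.5],0,0],[[-0.3,-1.0,2.5],0,0],[[-0.4,-0.8,2.5],0,0],[[0,0,2.0],0,0],[[0,0,2.0],0,0],[[0,0,0],0,0],[[0,0,0],0,0],[[0,0,0],0,0]]}}

```text
clock: 3.15
eef_pos: [541.4, 7.5, 123.7]
eef_rot: [-3.141, 0.001, -2.88]
wrist_force: [0.2, -0.9, -0.0]
finger_gap: 0.5
```

```bash
python3 -c "
from h import *
st()
for n in ['side','wrist']:
    p,d=vision.camera(n)
    if n=='side': p=cv2.resize(p[140:380,200:520],None,fx=2.4,fy=2.4)
    cv2.imwrite(f'pics/{n}1.png',p[:,:,::-1])
"
```

```text
t 3.15 case -91.2 40.24 tip z 101.72 F [ 0.16 -0.85 -0.04] rot [-1.7997e+02  7.0000e-02 -1.6501e+02] gap 0.5 j6 -1.89
```

View pics/side1.png

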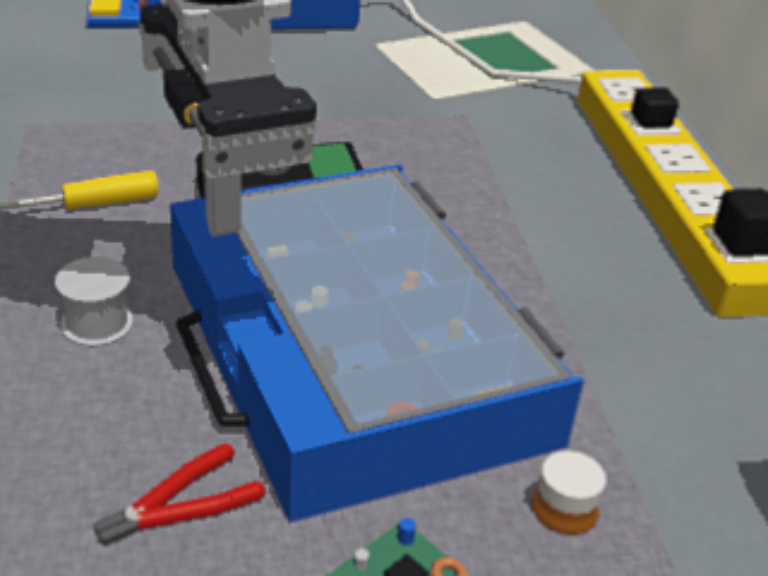

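View pics/wrist1.png

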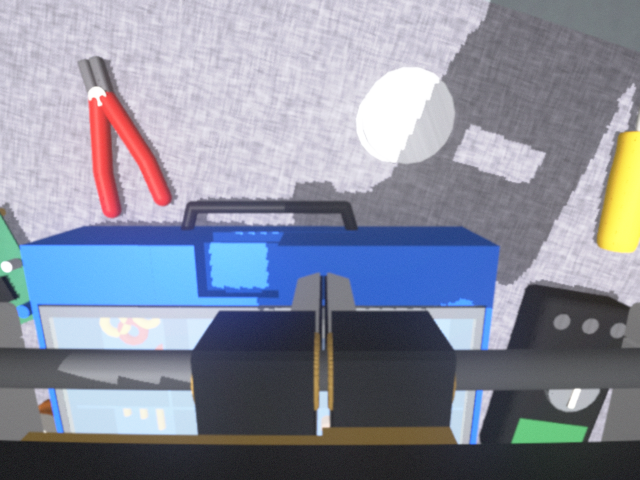

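The pictures show the shut fingertips over the rail, at (222,232) in the side view. The notch is clear of them, at (255,320) in the side view and (240,265) in the wrist view. I'll lower the fingers to the rail.

Request:
{"name": "carry_out", "arguments": {"deltas": [[[0,0,1.0],0,0],[[0,0,1.0],0,0],[[0,0,0.8],0,0],[[0,0,0.4],0,0],[[0,0,0],0,0],[[0,0,0],0,0],[[0,0,0.05],0,0],[[0,0,0.05],0,0],[[0,0,0.05],0,0],[[0,0,0],0,0]]}}

```text
clock: 4.08
eef_pos: [540.9, 7.5, 89.0]
eef_rot: [-3.142, 0.0, -2.879]
wrist_force: [-0.3, 0.5, 0.1]
finger_gap: 0.2
```

```bash
python3 -c "
from h import *
st()"
```

```text
t 4.08 case -91.66 40.33 tip z 67.05 F [-0.34  0.54  0.09] rot [-1.8000e+02  1.0000e-02 -1.6494e+02] gap 0.2 j6 -1.89
```

Request:
{"name": "carry_out", "arguments": {"deltas": [[[0,0,0.05],0,0],[[0,0,0.05],0,0],[[0,0,0.05],0,0],[[0,0,0.05],0,0],[[0,0,0],0,0]]}}

```text
clock: 4.5
eef_pos: [540.8, 7.5, 86.8]
eef_rot: [3.142, -0.0, -2.879]
wrist_force: [-0.3, 0.5, 0.5]
finger_gap: 0.6
```

Request:
{"name": "carry_out", "arguments": {"deltas": [[[0,0,0.05],0,0],[[0,0,0.05],0,0],[[0,0,0],0,0]]}}

```text
clock: 4.75
eef_pos: [541.0, 7.5, 86.2]
eef_rot: [-3.142, 0.0, -2.879]
wrist_force: [-1.8, 0.5, 3.0]
finger_gap: 0.3
```

Request:
{"name": "carry_out", "arguments": {"deltas": [[[0,0,0.02],0,0],[[0,0,0],0,0],[[0,0,0],0,0],[[0,0,0],0,0],[[0,0,0],0,0],[[0,0,0],0,0],[[0,0,0],0,0]]}}

```text
clock: 5.33
eef_pos: [541.0, 7.5, 86.2]
eef_rot: [-3.141, 0.0, -2.879]
wrist_force: [-3.2, 0.5, 6.0]
finger_gap: 0.6
```

Contact is steady at about 6 N. Now I'll slide along the edge towards the notch.

Request:
{"name": "carry_out", "arguments": {"deltas": [[[0,-0.3,0],0,0],[[0,-0.3,0],0,0],[[0,-0.3,0],0,0],[[0,-0.3,0],0,0],[[0,-0.3,0],0,0],[[0,-0.3,0],0,0],[[0,-0.3,0],0,0],[[0,-0.3,0],0,0],[[0,-0.3,0],0,0],[[0,-0.3,0],0,0]]}}

```text
clock: 6.17
eef_pos: [549.0, -21.3, 86.1]
eef_rot: [3.141, 0.001, -2.879]
wrist_force: [-0.8, 2.1, 3.4]
finger_gap: 0.7
```

Request:
{"name": "carry_out", "arguments": {"deltas": [[[0,-0.3,0],0,0],[[0,-0.3,0],0,0],[[0,-0.3,0],0,0],[[0,0,0],0,0]]}}

```text
clock: 6.5
eef_pos: [551.1, -30.7, 85.6]
eef_rot: [-3.141, -0.0, -2.879]
wrist_force: [-0.7, -0.0, -0.7]
finger_gap: 0.2
```

Request:
{"name": "carry_out", "arguments": {"deltas": [[[0,-0.3,0],0,0],[[0,-0.3,0],0,0],[[0,-0.4,0],0,0],[[0,-0.4,0],0,0],[[0,0,0],0,0],[[0,0,0],0,0]]}}

```text
clock: 7.0
eef_pos: [554.7, -43.9, 85.7]
eef_rot: [-3.142, -0.0, -2.879]
wrist_force: [0.2, -0.2, 0.1]
finger_gap: 0.4
```

```bash
python3 -c "
from h import *
st();go(-93,-13,64)"
```

```text
t 7.0 case -91.64 -12.9 tip z 63.72 F [ 0.2  -0.24  0.08] rot [-180.     -0.   -164.97] gap 0.4 j6 -1.98
tool delta mm [ 1.4 -0.1 -0.3] yaw turn deg (tool) 0.08 target [553.4 -44.4  86. ]
```

The force fell to zero and the tip dropped slightly where the camera put the notch. I'll go down to the paddle.

Request:
{"name": "carry_out", "arguments": {"deltas": [[[0.2,0,0.3],0,0],[[0,0,0.4],0,0],[[0,0,0.4],0,0],[[0,0,0.2],0,0],[[0,0,0.1],0,0],[[0,0,0.1],0,0],[[0,0,0.1],0,0],[[0,0,0],0,0]]}}

```text
clock: 7.67
eef_pos: [552.7, -44.2, 69.8]
eef_rot: [3.142, -0.0, -2.879]
wrist_force: [-2.0, 0.6, 3.3]
finger_gap: 0.2
```

Request:
{"name": "carry_out", "arguments": {"deltas": [[[0,0,0.1],0,0],[[0,0,0.1],0,0],[[0,0,0],0,0]]}}

```text
clock: 7.92
eef_pos: [552.8, -44.2, 67.8]
eef_rot: [-3.141, 0.0, -2.879]
wrist_force: [-2.0, 0.4, 4.1]
finger_gap: 0.5
```

Request:
{"name": "carry_out", "arguments": {"deltas": [[[0,0,0.1],0,0],[[0,0,0.05],0,0],[[0,0,0],0,0]]}}

```text
clock: 8.17
eef_pos: [552.7, -44.2, 66.2]
eef_rot: [-3.142, -0.0, -2.879]
wrist_force: [-4.0, -1.4, 4.7]
finger_gap: 0.6
```

```bash
python3 -c "
from h import *
st()
p,d=vision.camera('side');p=cv2.resize(p[140:380,200:520],None,fx=2.4,fy=2.4)
cv2.imwrite('pics/side2.png',p[:,:,::-1])"
```

```text
t 8.17 case -93.68 -12.69 tip z 44.17 F [-3.98 -1.35  4.68] rot [-1.8000e+02 -1.0000e-02 -1.6494e+02] gap 0.6 j6 -1.98
```

View pics/side2.png

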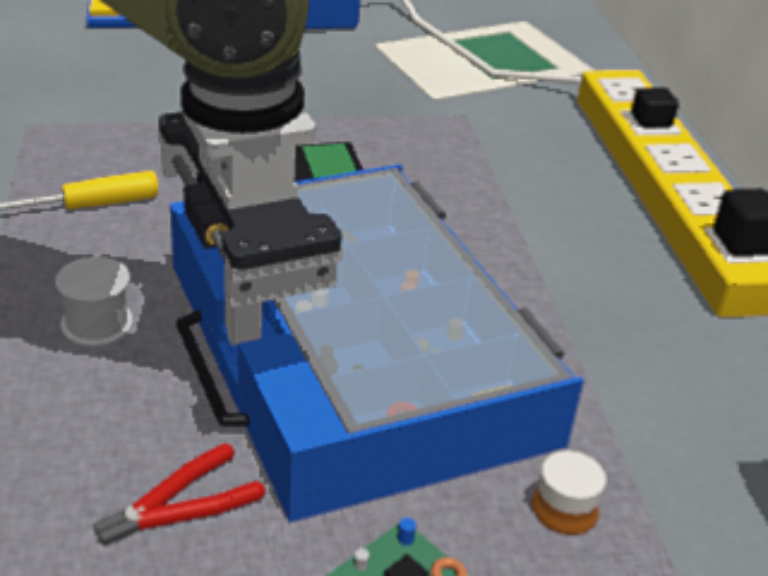

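The finger is in the notch at (243,325) and the lid is still shut. I'll press a little further.

Request:
{"name": "carry_out", "arguments": {"deltas": [[[0,0,0.07],0,0],[[0,0,0.07],0,0],[[0,0,0],0,0]]}}

```text
clock: 8.47
eef_pos: [552.7, -44.2, 64.7]
eef_rot: [-3.142, 0.0, -2.879]
wrist_force: [-1.9, -1.1, 3.0]
finger_gap: 0.6
```

```bash
python3 -c "
from h import *
st()
p,d=vision.camera('side');p=cv2.resize(p[140:380,200:520],None,fx=2.4,fy=2.4)
cv2.imwrite('pics/side3.png',p[:,:,::-1])"
```

```text
t 8.47 case -93.61 -12.68 tip z 42.71 F [-1.93 -1.1   3.04] rot [-180.      0.   -164.95] gap 0.6 j6 -1.98
```

View pics/side3.png

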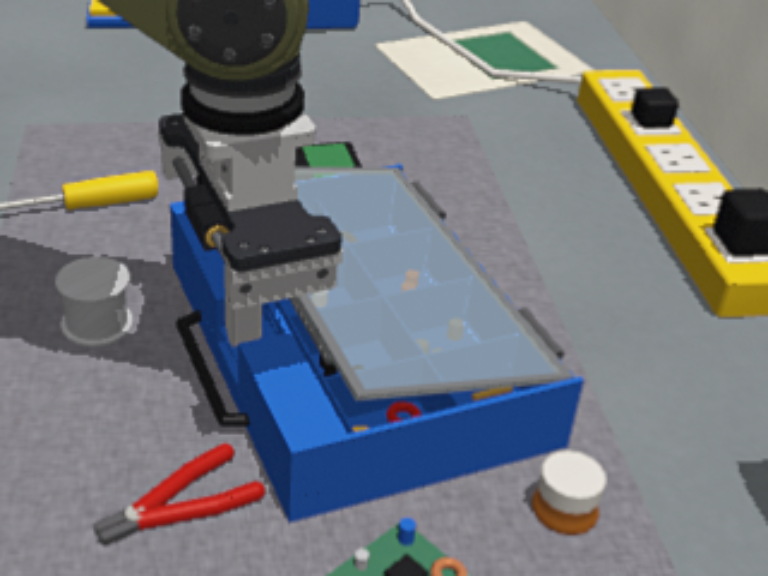

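The lid is rising: its near corner is at (360,393). I'll hold still while the spring works.

Request:
{"name": "carry_out", "arguments": {"deltas": [[[0,0,0],0,0],[[0,0,0],0,0],[[0,0,0],0,0],[[0,0,0],0,0],[[0,0,0],0,0],[[0,0,0],0,0],[[0,0,0],0,0],[[0,0,0],0,0]]}}

```text
clock: 9.18
eef_pos: [552.7, -44.2, 64.9]
eef_rot: [-3.142, 0.0, -2.879]
wrist_force: [-2.6, -1.2, 3.3]
finger_gap: 0.6
```

```bash
python3 -c "
from h import *
st()
p,d=vision.camera('side');p=cv2.resize(p[140:380,200:520],None,fx=2.4,fy=2.4)
cv2.imwrite('pics/side4.png',p[:,:,::-1])"
```

```text
t 9.18 case -93.59 -12.68 tip z 42.87 F [-2.59 -1.18  3.31] rot [-180.      0.   -164.94] gap 0.6 j6 -1.98
```

View pics/side4.png

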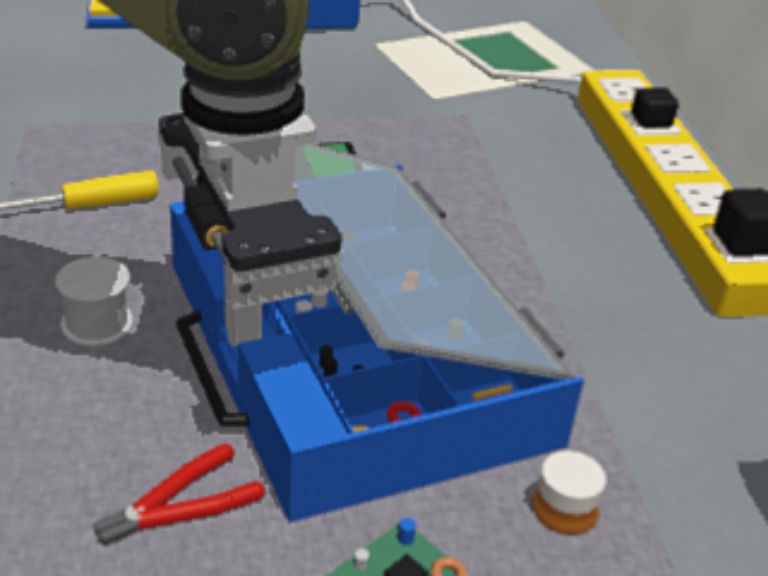

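The lid is up further, with its near corner at (385,345). It may be close under the gripper plate, so I'll back out forwards and check the room in front of the case first.

```bash
python3 -c "
from h import *
W=np.load('pics/topW.npy');q=W[...,:2]-O;cx=q@ex;cy=q@ey;z=W[...,2]
for lo in (5,25):
  m=(z>lo)&(z<60)&(cx<-112)&(cx>-230)&(abs(cy)<150)
  c=cv2.connectedComponentsWithStats(m.astype(np.uint8))
  for i in range(1,c[0]):
    k=c[1]==i
    if k.sum()>15: print(k.sum(),cx[k].min().round(),cx[k].max().round(),cy[k].min().round(),cy[k].max().round(),z[k].max().round())
"
```

```text
561 -222.0 -113.0 -129.0 -72.0 18.0
260 -125.0 -113.0 -63.0 61.0 21.0
601 -208.0 -153.0 63.0 117.0 49.0
597 -208.0 -153.0 63.0 117.0 49.0
```

Nothing in front of the notch stands higher than the handle (about 20 mm). I'll back out forwards with a small lift, then go up.

Request:
{"name": "carry_out", "arguments": {"deltas": [[[0.3,0,-0.05],0,0],[[0.4,0,-0.1],0,0],[[0.6,0,-0.1],0,0],[[0.8,0,-0.1],0,0],[[1.0,0,0],0,0],[[1.2,0,0],0,0],[[1.5,0,0],0,0],[[1.5,0,0],0,0],[[1.5,0,0],0,0],[[1.0,0,0],0,0],[[0,0,-1.0],0,0],[[0,0,-2.0],0,0],[[0,0,-3.0],0,0],[[0,0,-3.0],0,0],[[0,0,-3.0],0,0],[[0,0,-2.0],0,0],[[0,0,0],0,0],[[0,0,0],0,0]]}}

```text
clock: 10.73
eef_pos: [458.6, -69.6, 209.6]
eef_rot: [-3.141, 0.002, -2.879]
wrist_force: [0.1, -0.3, 0.0]
finger_gap: 0.5
```

```bash
python3 -c "
from h import *
st()
for n in ['side','top']:
  p,d=vision.camera(n);np.save(f'pics/{n}5.npy',d)
  cv2.imwrite(f'pics/{n}5f.png',p[:,:,::-1])
  p=p[140:380,200:520] if n=='side' else p[130:370,190:510]
  p=cv2.resize(p,None,fx=2.4,fy=2.4);cv2.imwrite(f'pics/{n}5.png',p[:,:,::-1])
W=pts('side',np.load('pics/side5.npy'));q=W[...,:2]-O;cx=q@ex;cy=q@ey;z=W[...,2]
m=(abs(cy)<135)&(cx>-60)&(cx<80)&(z>75)&(z<160)&(cy<-20)
f=np.polyfit(cx[m],z[m],1);print('lid tilt',np.arctan(-f[0]),m.sum())
n=(cx>-101)&(cx<-74)&(z<56)&(z>36)&(cy>-36)&(cy<10)
print('paddle z',np.percentile(z[n],[10,50,90]),n.sum())
"
```

```text
t 10.73 case -191.12 -12.9 tip z 187.62 F [ 0.11 -0.28  0.03] rot [-1.7994e+02  1.3000e-01 -1.6494e+02] gap 0.5 j6 -2.06
lid tilt 0.42562048032700905 2593
paddle z [46.90384336 47.95180665 48.95881459] 175
```

View pics/side5.png

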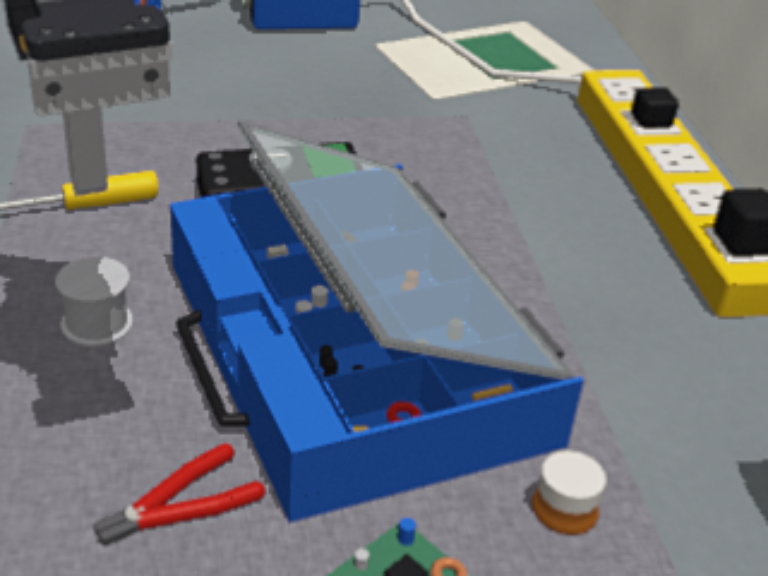

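View pics/top5.png

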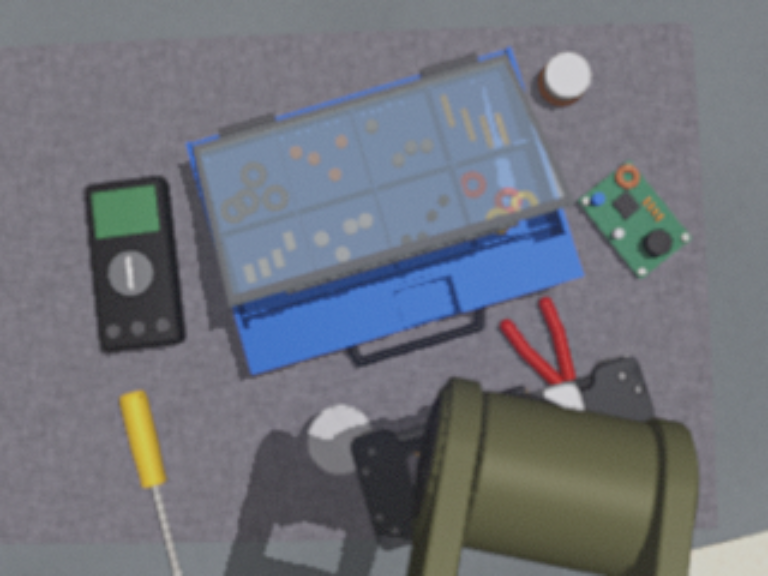

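The lid stands open at about 0.43 rad and the paddle is back at 48 mm. The hand is clear and the bystanders look unmoved. I'll let it settle and check once more.

Request:
{"name": "carry_out", "arguments": {"deltas": [[[0,0,0],0,0],[[0,0,0],0,0],[[0,0,0],0,0],[[0,0,0],0,0],[[0,0,0],0,0],[[0,0,0],0,0],[[0,0,0],0,0],[[0,0,0],0,0],[[0,0,0],0,0],[[0,0,0],0,0],[[0,0,0],0,0],[[0,0,0],0,0]]}}

```text
clock: 11.83
eef_pos: [458.1, -69.7, 208.4]
eef_rot: [-3.142, 0.0, -2.879]
wrist_force: [1.2, -0.3, -0.2]
finger_gap: 0.3
```

```bash
python3 -c "
from h import *
st()
p,d=vision.camera('side')
W=pts('side',d);q=W[...,:2]-O;cx=q@ex;cy=q@ey;z=W[...,2]
m=(abs(cy)<135)&(cx>-60)&(cx<80)&(z>75)&(z<160)&(cy<-20)
f=np.polyfit(cx[m],z[m],1);t=np.arctan(-f[0]);print('lid tilt',t)
# bystander change in bench area
a=cv2.imread('pics/side0.png')[:,:,::-1].astype(int)
for n,(r0,r1,c0,c1) in dict(cutters=(320,370,230,312),flux=(325,365,415,460),board=(352,420,320,400),reel=(245,285,218,260),driver=(205,236,235,270)).items():
    print(n,(np.abs(a-p)[r0:r1,c0:c1].max(-1)>40).sum())
if 0.35<t<0.5: workorder.sign_off();print('signed')
"
```

```text
t 11.83 case -191.6 -12.86 tip z 186.36 F [ 1.21 -0.32 -0.2 ] rot [-180.      0.   -164.95] gap 0.3 j6 -2.06
lid tilt 0.4262702928756452
cutters 0
flux 0
board 0
reel 626
driver 66
the job is handed in; nothing more can be done
signed
```

The case is open and the job is handed in, at about 12 s on the clock; sign-off gave no verdict.

**What I did:** I rested the shut fingertips on the rail at about 3–6 N, then slid along it. The force dropped to zero where the cameras had put the notch, centred at case y of about -13 mm. I pressed the paddle down about 5 mm at 3–5 N until the lid popped, waited for the spring to raise it, then backed out forwards and up.

**Last checks:**
- **Lid:** it measured 0.426 rad in two pictures about a second apart, so it is at rest.
- **Latch:** the paddle is back at about 48 mm, its rest height.
- **Hand:** it is clear of everything, with the fingertips at 186 mm and only noise on the force reading.
- **Cutters, flux and board:** no pixels changed from the first picture.
- **Reel and driver:** this check did flag changed pixels (626 for the reel, 66 for the driver). I put these down to the arm's shadow on the reel and the finger in front of the driver. Both look unmoved in the side picture, but I did not measure their positions again.
- **Meter:** I only checked it by eye, and it looks unmoved.

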